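# Pile the mincer discs on their stand and snap the cap on

## Task

Put the two mincer discs away on their stand: thread the larger disc over the stud first, flat on the wooden foot, then the smaller one flat on top of it. Then set the black cap upright on the stud and press it straight down until it clicks and sits right against the discs; keep pressing firmly after the click and finish while still pressing it down, with the gripper on the cap. Leave the cup, garlic, timer and salt shaker where they are.

Things in the scene. Friction and masses are not known exactly. Their poses are not given: they have to be found in the camera images.
- stand_seat (a point): Fixed stand: round wooden foot, 80 mm across, 16 mm high, with an upright steel stud 42 mm tall in its middle. This point: on the stud axis at the foot's top face (z up), where the larger disc lies. The stud is 16 mm thick for 15 mm (centres the discs), then 11 mm thick.
- stud_tip (a point): Tip of the stud, 42 mm above the foot; the last 8 mm taper from 11 to 4 mm. Four sprung steel balls stick out of the stud 13 mm below this point, to 17.4 mm across: the discs pass over them freely, the cap must be pushed over them.
- disc_large_mid (a point): Larger mincer disc, loose: flat round steel disc 62 mm across, 10 mm thick, with a ring of 10 big holes round a central hole of 20 mm, 0.12 kg. Starts flat on the worktop. The point is its centre, half-way up (5 mm above its underside); z is the disc's axis.
- disc_small_mid (a point): Smaller mincer disc, loose: flat round steel disc 52 mm across, 10 mm thick, with two rings of many small holes round a central hole of 20 mm, 0.12 kg. Starts flat on the worktop. The point is its centre, half-way up (5 mm above its underside); z is the disc's axis.
- cap_mid (a point): Snap cap, loose: black ribbed round plastic knob, 34 mm across, 38 mm high, 0.06 kg, flat top 29 mm across, hollow from below with a tapered mouth 20 mm wide. Starts standing on the worktop, mouth down. The point is its centre, half-way up (19 mm above its underside); z is its axis, up.
- cap: Same cap, origin at the centre of its underside. Let down over the stud it first stops on the balls, about 9 mm above the pile. Pushing on takes 7 to 10 N, then the force drops (even pulls down) as it clicks, 5 to 3 mm above the pile. Home: underside on the smaller disc, 20 mm above the foot; past that it is solid and the force rises again. It stays on by itself.
- disc_small: Same smaller disc: origin at the centre of its underside.
- cup: Bystander, to be left alone: small cream coffee cup with handle, 64x87x50 mm; origin at its underside.
- garlic: Bystander, to be left alone: garlic bulb, 50x49x52 mm; origin at its underside.
- clock_timer: Bystander, to be left alone: round kitchen timer with domed top, 61x61x48 mm; origin at its underside.
- shaker: Bystander, to be left alone: glass salt shaker with grey top, 44x44x90 mm; origin at its underside.

How it is judged:
On the way, in this order (a step that is already met when the one before it is completed fails the run):
1. the larger disc lies flat on the wooden foot, round the stud (horizontal distance between disc_large_mid and stand_seat below 0.004 m and z of disc_large_mid in the frame of stand_seat between 0.003 and 0.007 m and angle between disc_large_mid's own z axis and vertical below 0.08 rad), for 0.2 s.
2. the smaller disc lies flat on the larger one, round the stud (all of step 1 and horizontal distance between disc_small_mid and stand_seat below 0.004 m and z of disc_small_mid in the frame of stand_seat between 0.0125 and 0.017 m and angle between disc_small_mid's own z axis and vertical below 0.08 rad), for 0.2 s.
3. the cap has clicked over the balls and sits home on the pile (all of step 2 and horizontal distance between cap_mid and stand_seat below 0.004 m and z of cap_mid in the frame of stand_seat between 0.0365 and 0.0405 m and angle between cap_mid's own z axis and vertical below 0.08 rad), for 0.2 s.
At the end, for the whole second after the job is handed in: Both discs on the stand, larger below, and the cap home on them: each within 4 mm of the stud axis, 0.08 rad of level, discs 2.5 mm and cap 1.5 mm of seated height (cap clicked on); gripper still on the cap (over 3 N), cap pressing the smaller disc with over 4 N (all of step 3 and contact force between cap and disc_small above 4 N and contact force between the fingers and cap above 3 N); the arm keeps its last pose, push and grip.
It fails at once if the cup is pushed more than 30 mm away (distance of cup from where it was at the start of the episode above 0.03 m).
It fails at once if the garlic is pushed more than 30 mm away (distance of garlic from where it was at the start of the episode above 0.03 m).
It fails at once if the timer is pushed more than 30 mm away (distance of clock_timer from where it was at the start of the episode above 0.03 m).
It fails at once if the shaker is pushed more than 30 mm away (distance of shaker from where it was at the start of the episode above 0.03 m).
It also fails if it takes over 72 s, if anything falls off the work surface, if the arm or the gripper's body presses on something with over 40 N, if the wrist force passes 120 N, or if a joint passes its speed limit or range.

## Robot

A 6-joint arm with a two-finger parallel gripper is mounted at the origin on a cart in front of the work surface, level with it; the furniture and walls round the work are solid. World frame = base frame: x ahead of the robot, y to its left, z up, the work surface at z = 0. Lengths are in m, angles in rad, forces in N, time in s.
With the tool pointing down it reaches from about 0.35 to 0.775 m from the base axis. Payload 7.3 kg.
Tool frame: the origin (TCP) lies between the finger pads; the fingertips stand 8 mm ahead of it and the grasp point (between the pads) lies 11 mm behind it (robot.nose_length is the distance from the TCP to the fingertips, in m); z points along the fingers, y is the line along which they close (so a half turn about z gives the same grasp; the last joint's range is limited). The gripper opens to 92 mm and grips with 3 to 60 N. Pads are 19 mm wide; open, the fingers measure 130 mm over their backs; the gripper's body (75 mm by 190 mm) begins 47 mm behind the grasp point.
Start: joints at [-1.492, 0.342, 1.524, -0, 1.275, -0.146], TCP at [0.117, -0.512, 0.201] pointing down, gripper open.
Joint ranges: [-2.53, 2.53], [-0.77, 2.02], [0.04, 2.7], [-1, 4.14], [0.28, 2.66], [-3.11, 3.11]. Speed limits (rad/s): [2.57, 2.57, 3.14, 3.14, 3.14, 3.14].

## Interface

Orientations are given as [roll, pitch, yaw] about the fixed x, y, z axes, in that order (R = Rz(yaw) Ry(pitch) Rx(roll)).
In Python, from cell import robot gives the robot as it stands. The module is installed in compiled form; this text tells all that it offers.
- The arm moves only by the shell command python3 -m jog 'ROWS' [FORCE]. ROWS is JSON, a list that holds one entry, the list of rows, each a list of 5 numbers: the gripper's target within -1 to 1 (fully open at 1, half-way at 0, shut at -1), then the shift along the tool's x, y, z in m, then the turn about the tool's z in rad. A call has 1 to 5 rows; each row is the pose to reach, as a shift and turn from the pose commanded when the call began, along the tool's axes at that moment; what a row does not reach only later rows make up. A row lasts 1/12 s, in which the tool goes at most 41.7 mm and 7.16 degrees, less where a joint would pass 70% of its speed; a pose out of reach is approached as far as the arm can. A call with a gripper value outside its range is refused whole. The fingers move at their own pace and stop on an object; FORCE is the grip in N (left out, the last holds). Time passes only in rows, so rows that repeat a pose let the fingers close. It gives the time, the measured TCP pose, the force, the opening and the grip force at its end, in the units of the state.
- robot.observe(): the state, without advancing time (a new reading comes with each control period).
- robot.read_camera(name): name is "scene" or "top"; returns the picture (420x560x3 uint8, red, green, blue); there is no depth.
- robot.camera_model(name): a dict with "camera_matrix" (3x3 intrinsics, pixels), "dist_coeffs" ([k1, k2, p1, p2, k3] as OpenCV has them; the pictures are not rectified), "position" and "attitude" of the camera in the world. Camera axes: x right, y down, z forward; pixel columns grow to the right and rows downward; lengths in m; the calibration is good to about 2 mm. A picture is of the moment at which its call begins. camera_model takes no time and is no camera call.
- robot.hand_in(): hands the job in; it is judged then, once.
The state is a dict: "time": time; "qpos": joint angles; "qvel": joint speeds; "joint_efforts": joint torques, N m; "tool_pos": TCP position; "tool_rot": TCP orientation; "contact_force": force on the tool from outside, world axes, zero at the start; "torque": the same for the moment, N m; "opening": finger opening in m; "grip_force": force on a finger pad.
Only numpy, scipy, OpenCV 4.12 (cv2) and the standard library are available. Lean on these libraries where they do the work, as an engineer would, in place of code of your own. Each camera call takes 0.05 s, during which the arm holds its last target. There are 200 camera calls.

## Working session

There is one attempt and no reset: what is moved stays moved. The work goes in short steps, Python scripts to look and compute and a shell command to move; the robot and the scene stay as the last step left them, time stands still between calls to the robot, and variables do not carry over. Pictures are saved under pics/ and viewed, at most 10 in all, crops included, and the job is handed in when it is done.

```bash
mkdir -p pics; python3 - <<'E'
from cell import robot
import cv2
for n in("scene","top"):
    im=robot.read_camera(n); cv2.imwrite(f"pics/{n}0.png",im[:,:,::-1]); m=robot.camera_model(n); print(n,m)
print(robot.observe())
E
```

```text
scene {'camera_matrix': array([[502.58438216,   0.        , 273.30687017],
       [  0.        , 502.58438216, 201.67339476],
       [  0.        ,   0.        ,   1.        ]]), 'dist_coeffs': array([-0.18821157,  0.        ,  0.        ,  0.        ,  0.        ]), 'position': array([-0.16780761,  0.87799219,  1.13649719]), 'attitude': array([-2.37933149, -0.01022398, -2.36749046])}
top {'camera_matrix': array([[435.81490552,   0.        , 277.56102959],
       [  0.        , 435.81490552, 208.15427937],
       [  0.        ,   0.        ,   1.        ]]), 'dist_coeffs': array([0.01541585, 0.        , 0.        , 0.        , 0.        ]), 'position': array([0.36588834, 0.13186328, 1.0975463 ]), 'attitude': array([-2.97892367, -0.00544862, -1.56531101])}
{'time': 0.1, 'qpos': array([-1.49199409e+00,  3.42636194e-01,  1.52488619e+00, -1.08350735e-05,
        1.27537044e+00, -1.46038937e-01]), 'qvel': array([ 0.00132581, -0.00128738, -0.00146526,  0.00128408,  0.00150447,
        0.00186726]), 'joint_efforts': array([ 1.50354601e-03, -4.32006204e+01, -2.44693494e+01,  7.19639333e-02,
        5.26201911e-02, -4.28457508e-05]), 'tool_pos': array([ 0.11701824, -0.51141131,  0.20003554]), 'tool_rot': array([-3.14030481e+00, -1.78950431e-04,  2.24844225e-01]), 'contact_force': array([-0.11695135,  0.23475227,  0.69513124]), 'torque': array([ 0.00089551, -0.04645552,  0.02574873]), 'grip_force': 0.0, 'opening': 0.09191697694184138}
```

View pics/top0.png

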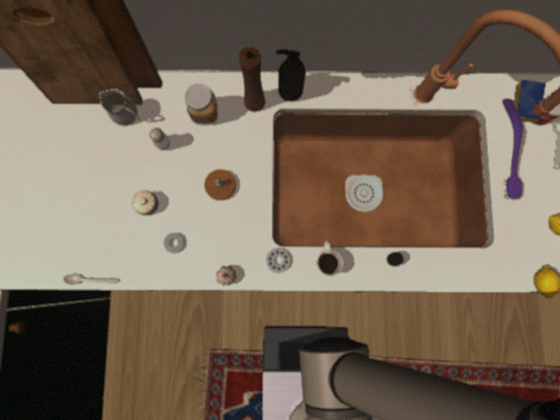

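View pics/scene0.png

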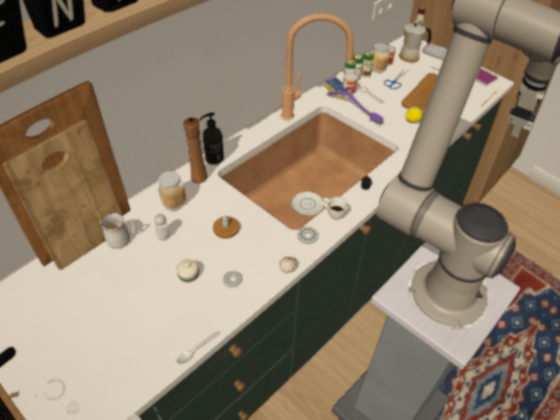

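Top view: stand (220,185), small disc (174,243), large disc (279,260), cap (396,259), garlic (226,275), timer (145,203), cup (330,262), shaker (160,138). Scene view: stand (227,228), small disc (233,279), large (308,235), cap (366,183).

```bash
cat > h.py <<'E'
from cell import robot
import cv2, numpy as np
from scipy.spatial.transform import Rotation as R
def model(n):
    m=robot.camera_model(n); return m["camera_matrix"],m["dist_coeffs"],m["position"],R.from_euler("xyz",m["attitude"]).as_matrix()
def ray(n,uv):
    K,d,p,A=model(n); q=cv2.undistortPoints(np.array([[uv]],float),K,d)[0,0]
    return p,A@np.array([q[0],q[1],1])
def plane(n,uv,z):
    p,r=ray(n,uv); return (p+r*(z-p[2])/r[2])[:2]
def proj(n,P):
    K,d,p,A=model(n); return cv2.projectPoints(np.array([P],float),A.T,-A.T@p,K,d)[0][0,0]
def crop(n,uv,h=32,s=6,im=None):
    im=robot.read_camera(n) if im is None else im
    x,y=int(uv[0]),int(uv[1]); return cv2.resize(im[y-h:y+h,x-h:x+h],None,fx=s,fy=s,interpolation=cv2.INTER_CUBIC)
E
python3 - <<'E'
from h import *
P={"top":[(220,185),(174,243),(279,260),(396,259)],"scene":[(227,226),(233,279),(308,235),(366,183)]}
rows=[]
for n in P:
    im=robot.read_camera(n); np.save(n,im)
    rows.append(np.hstack([crop(n,u,22,4.54,im) for u in P[n]]))
    for nm,u,z in zip(("stand","small","large","cap"),P[n],(.016,.01,.01,.019)): print(n,nm,plane(n,u,z), im[u[1]-12:u[1]+13:3,u[0]].tolist())
cv2.imwrite("pics/c1.png",np.vstack(rows)[:,:,::-1])
E
```

```text
top stand [0.60195785 0.27314987] [[124, 77, 44], [115, 69, 38], [100, 70, 48], [65, 63, 58], [76, 71, 65], [107, 68, 39], [111, 69, 38], [117, 74, 46], [120, 72, 38]]
top small [0.45481976 0.38435137] [[188, 187, 170], [125, 119, 112], [130, 123, 115], [159, 154, 137], [185, 179, 164], [147, 139, 126], [128, 122, 113], [140, 138, 126], [193, 191, 174]]
top large [0.41413842 0.12263351] [[138, 132, 121], [126, 123, 113], [138, 132, 122], [182, 174, 158], [193, 189, 171], [171, 167, 152], [125, 121, 111], [89, 87, 81], [160, 154, 141]]
top cap [ 0.4179774  -0.16523649] [[143, 130, 116], [190, 180, 165], [36, 28, 26], [33, 28, 22], [27, 24, 19], [37, 33, 27], [77, 73, 65], [194, 187, 172], [192, 184, 166]]
scene stand [0.59929384 0.27229701] [[219, 207, 187], [150, 123, 95], [135, 126, 108], [139, 134, 119], [138, 119, 98], [154, 104, 49], [155, 104, 45], [156, 105, 51], [178, 156, 132]]
scene small [0.45055842 0.38545655] [[226, 214, 195], [212, 202, 184], [167, 165, 150], [188, 181, 165], [221, 210, 191], [173, 169, 154], [171, 168, 153], [216, 204, 185], [226, 214, 195]]
scene large [0.40995522 0.12553096] [[210, 197, 177], [205, 196, 179], [152, 149, 136], [175, 171, 156], [219, 208, 189], [169, 164, 149], [173, 169, 154], [200, 191, 173], [224, 214, 194]]
scene cap [ 0.4167197  -0.16303566] [[163, 115, 74], [159, 117, 80], [52, 43, 37], [34, 31, 30], [34, 30, 30], [29, 27, 27], [118, 108, 96], [221, 211, 192], [225, 214, 195]]
```

View pics/c1.png

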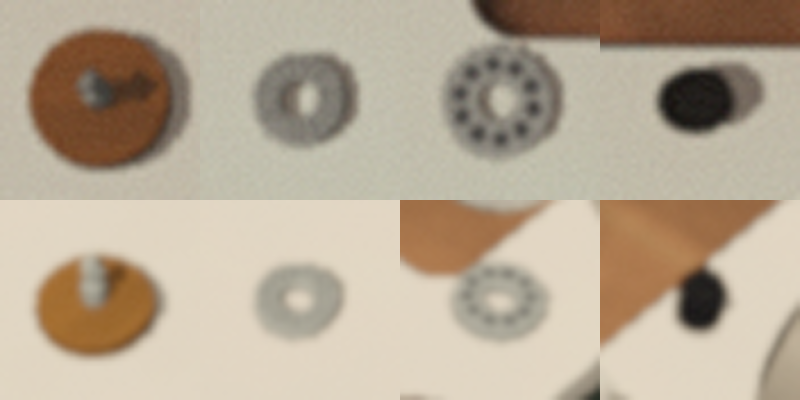

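```bash
python3 - <<'E'
from h import *
import numpy as np
T=np.load("top.npy").astype(int);S=np.load("scene.npy").astype(int)
def hull(n,im,mask,uv,h,z):
    m=np.zeros(mask.shape,np.uint8);x,y=uv;m[y-h:y+h,x-h:x+h]=mask[y-h:y+h,x-h:x+h]
    k,l,st,ce=cv2.connectedComponentsWithStats(m)
    i=1+np.argmax(st[1:,4]); c=max(cv2.findContours((l==i).astype(np.uint8),0,1)[0],key=cv2.contourArea)
    H=cv2.convexHull(c); M=cv2.moments(H); g=(M["m10"]/M["m00"],M["m01"]/M["m00"])
    pts=np.array([plane(n,p[0],z) for p in H])
    print(n,np.round(g,2),"box",cv2.boundingRect(H),"xy",np.round(plane(n,g,z),4),"circle",np.round(cv2.minEnclosingCircle(pts.astype(np.float32)*1000),1).tolist() if 0 else [np.round(v,1) for v in cv2.minEnclosingCircle(pts.astype(np.float32)*1000)])
sat=lambda I:I.max(2)-I.min(2)
for n,I,P in(("top",T,[(218,185),(174,243),(279,260),(396,259)]),("scene",S,[(227,228),(233,279),(308,235),(366,183)])):
    brown=(sat(I)>45)
    hull(n,I,brown,P[0],19,.010)
    lum=I.sum(2)/3; bg=[np.median(lum[v-20:v+20,u-20:u+20]) for u,v in P]
    for k in(1,2):
        u,v=P[k]; b=np.percentile(lum[v:v+17,u-17:u+17],85); hull(n,I,(lum<b-18)&~brown,P[k],15,.006)
    hull(n,I,lum<70,P[3],14,.019)
# hole of discs
for n,I in(("top",T),("scene",S)):
  for P in ([(174,243),(279,260)] if n=="top" else [(233,279),(308,235)]):
    u,v=P; p=I[v-5:v+6,u-5:u+6].sum(2)/3.; w=np.clip(p-p.min()-.5*(p.max()-p.min()),0,None); yy,xx=np.mgrid[-5:6,-5:6]
    g=(u+(w*xx).sum()/w.sum(),v+(w*yy).sum()/w.sum()); print(n,"hole",np.round(g,2),plane(n,g,.005))
# stud tip top view lines: two-view triangulation of stud tip
for a,b in(((215.2,180.5),(225.3,214)),):
  p,r=ray("top",a);q,s=ray("scene",b);A=np.c_[r,-s];t=np.linalg.lstsq(A,q-p,rcond=None)[0];print("tip",p+r*t[0],q+s*t[1])
for n in("top","scene"):
  for P in((.598,.273,.058),(.598,.273,.016)): print(n,proj(n,P))
E
```

```text
top [219.2  183.96] box (204, 169, 31, 31) xy [0.606  0.2761] circle [array([606.1, 275.7]), np.float64(39.5)]
top [174.81 242.25] box (163, 232, 24, 22) xy [0.457  0.3833] circle [array([458.1, 383.3]), np.float64(30.1)]
top [280.   258.34] box (266, 245, 28, 29) xy [0.4184 0.1201] circle [array([420.7, 117.5]), np.float64(41.4)]
top [395.1  258.76] box (387, 253, 17, 13) xy [ 0.4185 -0.1631] circle [array([ 418. , -162.8]), np.float64(19.9)]
scene [225.43 226.77] box (212, 216, 28, 23) xy [0.6045 0.2744] circle [array([603.7, 273.2]), np.float64(43.8)]
scene [232.36 278.85] box (223, 271, 20, 17) xy [0.4543 0.3846] circle [array([454.7, 384.7]), np.float64(29.1)]
scene [306.98 234.01] box (295, 222, 24, 23) xy [0.4167 0.1221] circle [array([418.7, 117.5]), np.float64(42.5)]
scene [365.79 182.48] box (362, 177, 9, 12) xy [ 0.4186 -0.1645] circle [array([ 419.4, -164. ]), np.float64(26.8)]
top hole [175.34 242.39] [0.45678291 0.38224023]
top hole [279.43 259.59] [0.41538598 0.12153631]
scene hole [232.53 278.6 ] [0.45519667 0.38327603]
scene hole [307.64 234.96] [0.41335778 0.12283041]
tip [0.60045307 0.27749859 0.0731869 ] [0.59792336 0.27574598 0.07235845]
top [217.86534138 182.89466423]
top [220.01754058 186.5289907 ]
scene [226.28588183 216.83486799]
scene [227.11707591 226.36225396]
```

```bash
python3 -m jog '[[[1,0.199,-0.048,0,0.225],[1,0.199,-0.048,0,0.225],[1,0.199,-0.048,0,0.225],[1,0.199,-0.048,0,0.225],[1,0.199,-0.048,0,0.225]]]' 20
python3 -m jog '[[[1,0.038,-0.18,0,0],[1,0.038,-0.18,0,0],[1,0.038,-0.18,0,0],[1,0.038,-0.18,0,0],[1,0.038,-0.18,0,0]]]'
```

```text
time: 0.62
tool_pos: [0.3004, -0.4202, 0.2006]
tool_rot: [-3.142, 0.0, -0.001]
contact_force: [0.3, -0.6, 0.4]
opening: 0.0919
grip_force: 0.0
time: 1.03
tool_pos: [0.3369, -0.2368, 0.2004]
tool_rot: [-3.139, 0.001, 0.002]
contact_force: [0.2, 0.1, -0.2]
opening: 0.0917
grip_force: 0.0
```

```bash
python3 -m jog '[[[1,0.039,-0.18,0,0],[1,0.039,-0.18,0,0],[1,0.039,-0.18,0,0],[1,0.039,-0.18,0,0],[1,0.039,-0.18,0,0]]]' 20
python3 -m jog '[[[1,0.039,-0.18,0.1,0],[1,0.039,-0.18,0.1,0],[1,0.039,-0.18,0.1,0],[1,0.039,-0.18,0.1,0],[1,0.039,-0.18,0.1,0]]]'
```

```text
time: 1.45
tool_pos: [0.3759, -0.0574, 0.2007]
tool_rot: [-3.14, -0.0, 0.002]
contact_force: [0.4, -0.3, 1.2]
opening: 0.0917
grip_force: 0.0
time: 1.87
tool_pos: [0.4149, 0.1195, 0.1004]
tool_rot: [3.142, -0.001, -0.0]
contact_force: [1.5, -0.2, 0.1]
opening: 0.0918
grip_force: 0.0
```

```bash
python3 -m jog '[[[1,0,-0.002,0.06,0],[1,0,-0.002,0.06,0],[1,0,-0.002,0.085,0],[1,0,-0.002,0.0895,0],[1,0,-0.002,0.0895,0]]]' 20
python3 -m jog '[[[-0.2,0,0,0,0],[-0.2,0,0,0,0],[-0.2,0,0,0,0],[-0.2,0,0,0,0],[-0.2,0,0,0,0]]]' 20
python3 -m jog '[[[-0.2,0,0,0,0],[-0.2,0,0,0,0],[-0.2,0,0,0,0]]]' 20
python3 - <<'E'
from h import *
o=[]
for n in("top","scene"):
    u=proj(n,(.4155,.122,.01)); o.append(crop(n,u,40,6)); 
cv2.imwrite("pics/g1.png",np.hstack(o)[:,:,::-1])
E
```

```text
time: 2.28
tool_pos: [0.4137, 0.1195, 0.0106]
tool_rot: [3.141, 0.004, -0.0]
contact_force: [0.9, -0.2, -0.7]
opening: 0.0922
grip_force: 0.0
time: 2.7
tool_pos: [0.4154, 0.1195, 0.0125]
tool_rot: [-3.142, -0.002, -0.0]
contact_force: [0.8, 0.8, -0.1]
opening: 0.063
grip_force: 0.0
time: 2.95
tool_pos: [0.4149, 0.1196, 0.0118]
tool_rot: [3.142, -0.0, -0.0]
contact_force: [0.1, -0.1, -0.2]
opening: 0.0428
grip_force: 0.0
```

View pics/g1.png

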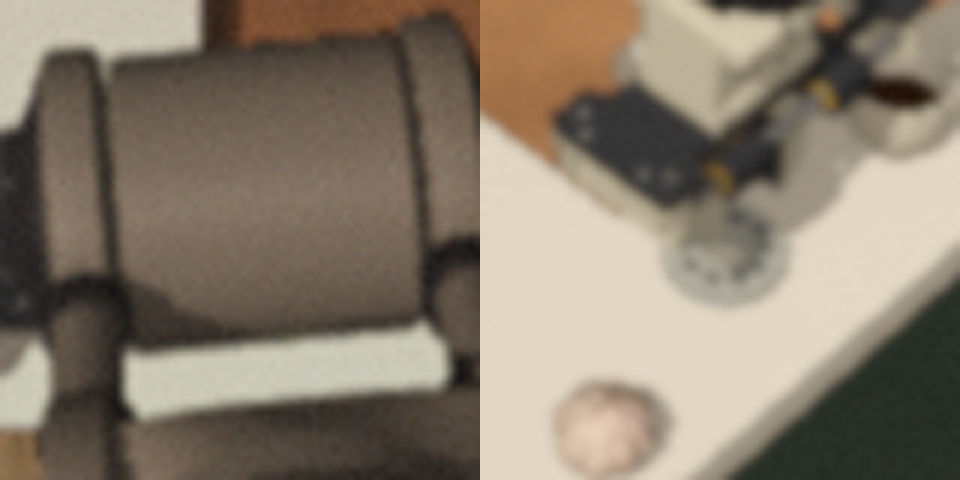

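The scene crop shows the disc still centred at about (245,245) of its half, with the fingers apparently up and right of it: not gripped. I'll project the expected tool geometry over the picture.

```bash
python3 - <<'E'
from h import *
n="scene"; im=robot.read_camera(n); o=robot.observe(); print(o["qpos"],o["tool_pos"],o["opening"])
c=proj(n,(.4155,.122,.01)).astype(int); C=crop(n,c,45,12,im)[:,:,::-1].copy()[0:600]
C=cv2.resize(crop(n,c,48,6.2,im)[:,:,::-1],None,fx=1,fy=1).copy()
p=o["tool_pos"]
def dot(P,col):
    u=(proj(n,P)-c+48)*6.2; cv2.circle(C,tuple(int(v) for v in u),4,col,-1)
dot(p,(0,0,255))
for s in(-1,1):
    dot(p+[0,s*o["opening"]/2,-.008],(0,255,0)); dot(p+[0,s*o["opening"]/2,.011],(255,255,0))
    for t in(-1,1): dot(p+[t*.0375,s*.095,.058],(255,0,255))
cv2.imwrite("pics/g2.png",C)
E
```

```text
[ 1.02816438e-01  4.49774598e-01  2.00453224e+00 -1.49843405e-04
  6.87380787e-01  1.67393340e+00] [0.41485293 0.11957735 0.01165368] 0.03735527883654136
```

View pics/g2.png

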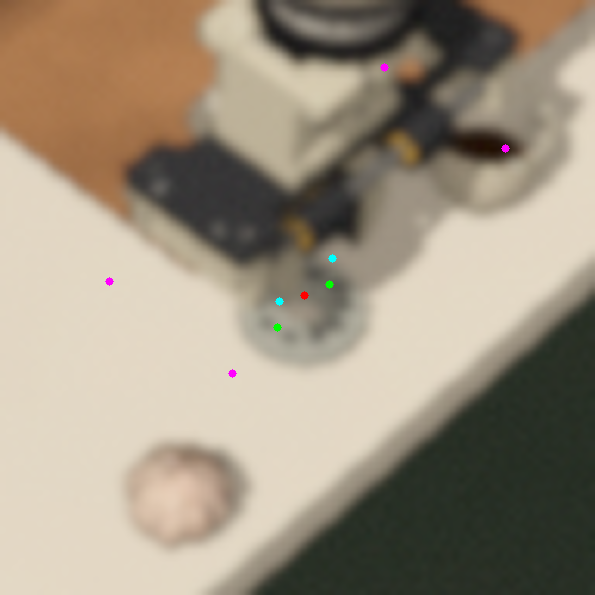

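The drawn tool does not match the picture, and the body appears higher than predicted. I'll raise and look at the tool axis against its projection.

```bash
python3 -m jog '[[[1,0,0,-0.04,0],[1,0,0,-0.08,0],[1,0,0,-0.08,0],[1,0,0,-0.08,0],[1,0,0,-0.08,0]]]' 20
python3 -m jog '[[[1,0,0,0,0],[1,0,0,0,0],[1,0,0,0,0],[1,0,0,0,0],[1,0,0,0,0]]]' 20
python3 - <<'E'
from h import *
n="scene"; im=robot.read_camera(n); o=robot.observe(); p=o["tool_pos"]; print(robot.nose_length,p)
u0=proj(n,p).astype(int); x0,x1,y0,y1=u0[0]-60,u0[0]+40,u0[1]-60,u0[1]+40
s=6;C=cv2.resize(im[y0:y1,x0:x1],None,fx=s,fy=s,interpolation=cv2.INTER_CUBIC)[:,:,::-1].copy()
def dot(P,col,r=3):
    u=(proj(n,P)-[x0,y0]+.5)*s; cv2.circle(C,tuple(int(v) for v in u),r,col,-1)
for z in np.arange(0,.26,.02): dot(p+[0,0,z],(0,0,255))
for q in(-1,1):
    for z in(-.008,.011,.058):
        dot(p+[0,q*.046,z],(0,255,0));dot(p+[0,q*.065,z],(255,255,0))
dot((.4155,.122,.01),(255,0,255),4)
cv2.imwrite("pics/g3.png",C)
E
```

```text
time: 3.52
tool_pos: [0.4145, 0.1195, 0.0915]
tool_rot: [3.141, 0.0, -0.0]
contact_force: [-0.2, 0.3, -0.6]
opening: 0.0664
grip_force: 0.0
time: 3.93
tool_pos: [0.4146, 0.1195, 0.0912]
tool_rot: [3.141, 0.001, -0.0]
contact_force: [0.2, 0.1, -0.2]
opening: 0.0914
grip_force: 0.0
0.008 [0.41469558 0.11956369 0.09135715]
```

View pics/g3.png

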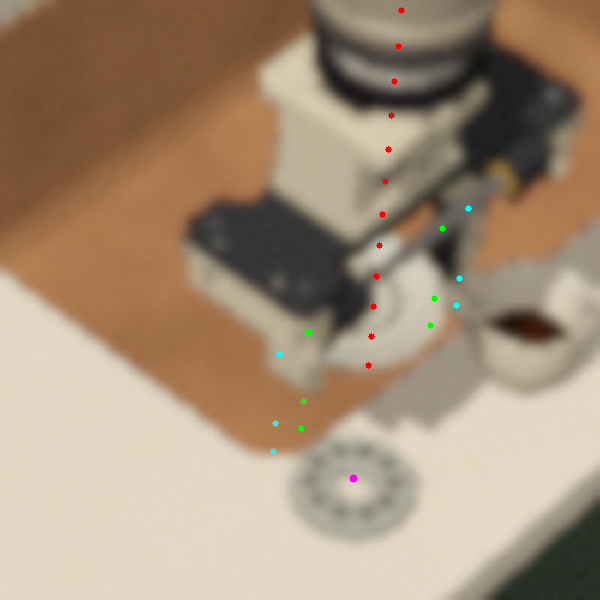

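```bash
python3 -m jog '[[[1,0.001,-0.0025,0.03,0],[1,0.001,-0.0025,0.06,0],[1,0.001,-0.0025,0.08,0],[1,0.001,-0.0025,0.08,0],[1,0.001,-0.0025,0.08,0]]]' 20
python3 -m jog '[[[1,0,0,0.004,0],[1,0,0,0.004,0]]]'; python3 -m jog '[[[1,0,0,0.003,0],[1,0,0,0.003,0]]]'
python3 - <<'E'
from h import *
o=robot.observe();p=o["tool_pos"];print(p,o["contact_force"],o["joint_efforts"])
n="scene";im=robot.read_camera(n);u0=proj(n,p).astype(int); x0,x1,y0,y1=u0[0]-50,u0[0]+50,u0[1]-60,u0[1]+30
C=cv2.resize(im[y0:y1,x0:x1],None,fx=6.5,fy=6.5,interpolation=cv2.INTER_CUBIC)[:,:,::-1]
cv2.imwrite("pics/g4.png",C)
E
```

```text
time: 4.4
tool_pos: [0.4153, 0.122, 0.0112]
tool_rot: [3.141, 0.002, -0.0]
contact_force: [0.3, -0.3, 0.8]
opening: 0.0923
grip_force: 0.0
time: 4.57
tool_pos: [0.4167, 0.1221, 0.0084]
tool_rot: [-3.141, -0.002, -0.0]
contact_force: [-0.8, 0.4, -0.9]
opening: 0.0917
grip_force: 0.0
time: 4.73
tool_pos: [0.4163, 0.1221, 0.0051]
tool_rot: [-3.142, -0.001, -0.0]
contact_force: [0.3, 0.1, -0.2]
opening: 0.0919
grip_force: 0.0
[0.41628117 0.12211297 0.00511821] [ 0.25209223  0.1416577  -0.22186628] [ 1.16947884e-02 -3.90839624e+01 -1.42709541e+01  1.91870041e-02
 -1.99920614e-01  2.07665744e-04]
```

View pics/g4.png

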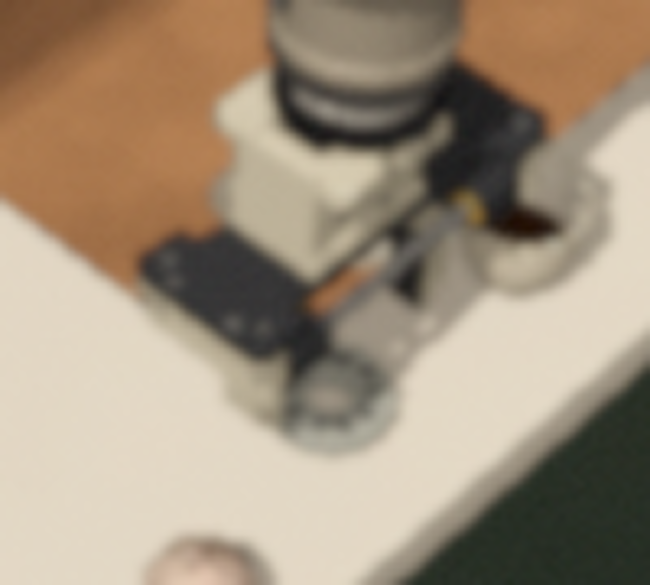

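The near finger's bottom is at about (260,420), still above the worktop. There was no contact even at a reported tip of -3 mm, so the reported z reads low. I'll descend guarded.

```bash
for i in 1; do python3 -m jog '[[[1,0,0,0.003,0],[1,0,0,0.006,0],[1,0,0,0.006,0]]]'|grep -E "pos|contact"; python3 -m jog '[[[1,0,0,0.003,0],[1,0,0,0.003,0]]]'|grep -E "pos|contact"; python3 -m jog '[[[1,0,0,0.003,0],[1,0,0,0.003,0]]]'|grep -E "pos|contact";  done
```

```text
tool_pos: [0.4156, 0.122, -0.0017]
contact_force: [-0.2, -0.3, -0.2]
tool_pos: [0.4156, 0.122, -0.0048]
contact_force: [0.5, -0.2, -0.1]
tool_pos: [0.4157, 0.122, -0.0077]
contact_force: [-0.7, 0.2, 0.6]
```

```bash
python3 -m jog '[[[1,0,0,0.003,0],[1,0,0,0.003,0]]]'|grep -E "pos|contact"; python3 -m jog '[[[1,0,0,0.003,0],[1,0,0,0.003,0]]]'|grep -E "pos|contact"; python3 -m jog '[[[1,0,0,0.003,0],[1,0,0,0.003,0]]]'|grep -E "pos|contact"
```

```text
tool_pos: [0.4157, 0.122, -0.0107]
contact_force: [0.2, -0.4, -0.5]
tool_pos: [0.4157, 0.122, -0.0137]
contact_force: [-0.6, -1.0, 0.5]
tool_pos: [0.4157, 0.122, -0.0167]
contact_force: [0.4, -0.5, 0.3]
```

```bash
python3 -m jog '[[[1,0,0,0.002,0],[1,0,0,0.002,0]]]'|grep -E "pos|contact"; python3 -m jog '[[[1,0,0,0.002,0],[1,0,0,0.002,0]]]'|grep -E "pos|contact"
```

```text
tool_pos: [0.4157, 0.122, -0.0186]
contact_force: [-1.1, -0.7, -0.3]
tool_pos: [0.4158, 0.122, -0.0206]
contact_force: [-0.7, 0.9, -0.7]
```

```bash
python3 -m jog '[[[1,0,0,0.002,0],[1,0,0,0.002,0]]]'|grep -E "pos|contact"; python3 -m jog '[[[1,0,0,0.002,0],[1,0,0,0.002,0]]]'|grep -E "pos|contact"; python3 -m jog '[[[1,0,0,0.002,0],[1,0,0,0.002,0]]]'|grep -E "pos|contact"
```

```text
tool_pos: [0.4157, 0.122, -0.0226]
contact_force: [0.2, 0.4, -0.5]
tool_pos: [0.4157, 0.122, -0.0246]
contact_force: [-0.4, -0.6, 0.3]
tool_pos: [0.416, 0.1221, -0.0258]
contact_force: [-2.0, 0.4, 7.3]
```

```bash
python3 - <<'E'
from h import *
o=robot.observe();p=o["tool_pos"];print(p,o["contact_force"])
n="scene";im=robot.read_camera(n);u0=proj(n,[.4157,.122,.01]).astype(int); x0,x1,y0,y1=u0[0]-50,u0[0]+50,u0[1]-60,u0[1]+30
C=cv2.resize(im[y0:y1,x0:x1],None,fx=6.5,fy=6.5,interpolation=cv2.INTER_CUBIC)[:,:,::-1]
cv2.imwrite("pics/g5.png",C)
E
```

```text
[ 0.4160374   0.12209738 -0.02584095] [-1.97862036  0.36801135  7.2916275 ]
```

View pics/g5.png

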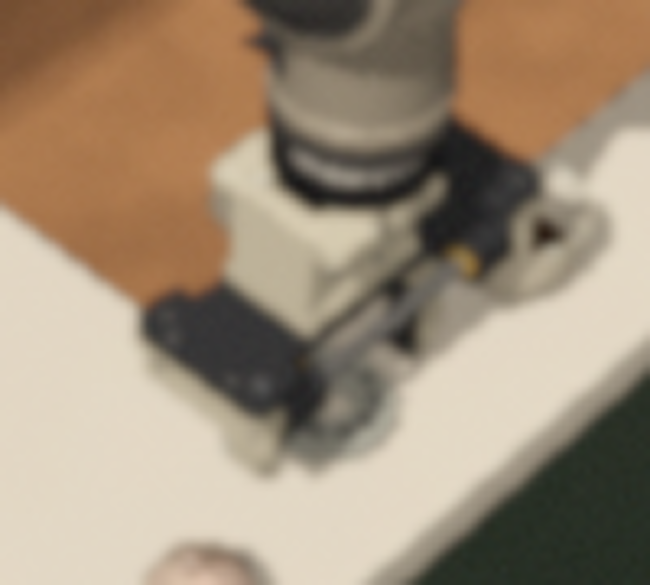

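The finger bottom at (262,470) is now on the worktop, with 7 N contact at reported z = -0.0255. So true TCP z is about reported z + 0.0335, and I will use that offset from here on. Lift 2 mm and grip.

```bash
python3 -m jog '[[[1,0,0,-0.003,0],[-0.2,0,0,-0.003,0],[-0.2,0,0,-0.003,0],[-0.2,0,0,-0.003,0],[-0.2,0,0,-0.003,0]]]' 20
python3 -m jog '[[[-0.2,0,0,0,0],[-0.2,0,0,0,0],[-0.2,0,0,0,0],[-0.2,0,0,0,0],[-0.2,0,0,0,0]]]' 20
```

```text
time: 7.17
tool_pos: [0.4158, 0.1221, -0.0235]
tool_rot: [3.141, 0.0, -0.0]
contact_force: [0.3, -0.5, -0.6]
opening: 0.0695
grip_force: 0.0
time: 7.58
tool_pos: [0.4158, 0.1221, -0.0234]
tool_rot: [3.141, 0.0, -0.0]
contact_force: [-0.5, -0.3, -0.9]
opening: 0.0613
grip_force: 20.0
```

```bash
python3 -m jog '[[[-0.2,0,0,-0.03,0],[-0.2,0,0,-0.07,0],[-0.2,0,0,-0.10,0],[-0.2,0.02,-0.02,-0.10,0],[-0.2,0.04,-0.04,-0.10,0]]]'
python3 -m jog '[[[-0.2,0.03,-0.023,0,0],[-0.2,0.06,-0.046,0,0],[-0.2,0.09,-0.069,0,0],[-0.2,0.12,-0.09,0,0],[-0.2,0.149,-0.113,0,0]]]'
python3 -m jog '[[[-0.2,0,0,0.015,0],[-0.2,0,0,0.025,0],[-0.2,0,0,0.025,0],[-0.2,0,0,0.025,0]]]'
python3 - <<'E'
from h import *
o=robot.observe();p=o["tool_pos"];print(p,o["contact_force"],o["opening"])
r=[]
for n in("top","scene"):
    im=robot.read_camera(n);np.save(n+"2",im); c=proj(n,[.605,.275,.05]);print(n,c); r.append(crop(n,c,32,6.2,im))
cv2.imwrite("pics/s1.png",np.hstack(r)[:,:,::-1])
E
```

```text
time: 8.0
tool_pos: [0.4573, 0.1623, 0.0792]
tool_rot: [-3.141, -0.005, -0.002]
contact_force: [0.4, -0.2, -1.5]
opening: 0.0611
grip_force: 20.0
time: 8.42
tool_pos: [0.6059, 0.2759, 0.0762]
tool_rot: [3.141, 0.001, -0.0]
contact_force: [0.4, 0.9, -1.1]
opening: 0.0619
grip_force: 20.0
time: 8.75
tool_pos: [0.603, 0.2741, 0.0503]
tool_rot: [3.14, 0.004, -0.0]
contact_force: [-0.3, -0.2, -1.5]
opening: 0.0614
grip_force: 20.0
[0.60304602 0.27409212 0.05026924] [-0.31102223 -0.22199941 -1.54736906] 0.061366519756287576
top [217.55135777 180.81909195]
scene [224.32160229 217.77247622]
```

View pics/s1.png

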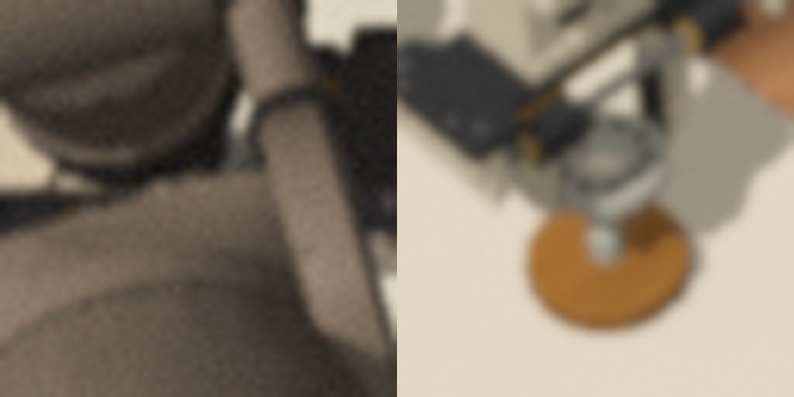

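The scene shows the held disc with its hole at about (226,210), right above the stud, whose base is near (225,226). Alignment looks within a few mm. I'll lower it watching side forces.

```bash
python3 -m jog '[[[-0.2,0,0,0.01,0],[-0.2,0,0,0.016,0],[-0.2,0,0,0.016,0],[-0.2,0,0,0.016,0]]]'|grep -E "pos|contact|rot"
python3 -m jog '[[[-0.2,0,0,0.003,0],[-0.2,0,0,0.006,0],[-0.2,0,0,0.006,0],[-0.2,0,0,0.006,0]]]'|grep -E "pos|contact|rot"
python3 -m jog '[[[-0.2,0,0,0.002,0],[-0.2,0,0,0.004,0],[-0.2,0,0,0.004,0],[-0.2,0,0,0.004,0]]]'|grep -E "pos|contact|rot"
```

```text
tool_pos: [0.6044, 0.2747, 0.0351]
tool_rot: [3.141, 0.001, -0.0]
contact_force: [-0.2, -0.3, -1.7]
tool_pos: [0.6048, 0.275, 0.0294]
tool_rot: [3.141, 0.0, -0.0]
contact_force: [-0.4, -0.6, -0.9]
tool_pos: [0.6048, 0.275, 0.0255]
tool_rot: [3.141, 0.0, -0.0]
contact_force: [-0.1, 0.9, -0.6]
```

```bash
python3 -m jog '[[[-0.2,0,0,0.002,0],[-0.2,0,0,0.004,0],[-0.2,0,0,0.004,0]]]'|grep -E "pos|contact|rot"
python3 -m jog '[[[-0.2,0,0,0.002,0],[-0.2,0,0,0.004,0],[-0.2,0,0,0.004,0]]]'|grep -E "pos|contact|rot"
python3 -m jog '[[[-0.2,0,0,0.002,0],[-0.2,0,0,0.004,0],[-0.2,0,0,0.004,0]]]'|grep -E "pos|contact|rot"
```

```text
tool_pos: [0.6047, 0.2749, 0.0212]
tool_rot: [3.141, 0.001, -0.0]
contact_force: [-0.4, 0.3, -0.9]
tool_pos: [0.6047, 0.275, 0.0171]
tool_rot: [3.141, 0.001, -0.0]
contact_force: [0.2, -0.0, -1.4]
tool_pos: [0.6047, 0.275, 0.0131]
tool_rot: [3.141, 0.001, -0.0]
contact_force: [0.3, 0.9, -1.9]
```

```bash
python3 -m jog '[[[-0.2,0,0,0.003,0],[-0.2,0,0,0.006,0],[-0.2,0,0,0.006,0]]]'|grep -E "pos|contact|rot"
python3 -m jog '[[[-0.2,0,0,0.002,0],[-0.2,0,0,0.004,0],[-0.2,0,0,0.004,0]]]'|grep -E "pos|contact|rot"
python3 -m jog '[[[-0.2,0,0,0.002,0],[-0.2,0,0,0.004,0],[-0.2,0,0,0.004,0]]]'|grep -E "pos|contact|rot"
```

```text
tool_pos: [0.6044, 0.2749, 0.0068]
tool_rot: [3.141, 0.001, -0.0]
contact_force: [-0.6, -0.4, -1.9]
tool_pos: [0.6047, 0.2749, 0.0032]
tool_rot: [3.141, 0.001, -0.0]
contact_force: [-0.3, -0.9, -1.8]
tool_pos: [0.6046, 0.2749, -0.0008]
tool_rot: [3.141, 0.001, -0.0]
contact_force: [-0.4, -1.5, -1.3]
```

```bash
python3 -m jog '[[[-0.2,0,0,0.002,0],[-0.2,0,0,0.005,0],[-0.2,0,0,0.005,0]]]'|grep -E "pos|contact|rot"
python3 -m jog '[[[-0.2,0,0,0.0015,0],[-0.2,0,0,0.0015,0],[-0.2,0,0,0.0015,0]]]'|grep -E "pos|contact|rot"
```

```text
tool_pos: [0.6045, 0.2749, -0.006]
tool_rot: [3.141, 0.001, -0.0]
contact_force: [-0.2, -0.2, -1.6]
tool_pos: [0.6049, 0.275, -0.0069]
tool_rot: [3.141, 0.0, -0.0]
contact_force: [0.4, -0.8, -1.3]
```

```bash
python3 -m jog '[[[0.7,0,0,0,0],[0.7,0,0,0,0],[0.7,0,0,0,0],[0.7,0,0,0,0],[0.7,0,0,0,0]]]'
python3 -m jog '[[[0.9,0,0,-0.03,0],[0.9,0,0,-0.07,0],[0.9,0,0,-0.10,0],[0.9,0,0,-0.10,0],[0.9,0,0,-0.10,0]]]'
python3 -m jog '[[[1,-0.03,-0.022,0,0],[1,-0.06,-0.043,0,0],[1,-0.09,-0.065,0,0],[1,-0.12,-0.087,0,0],[1,-0.148,-0.108,0,0]]]'
python3 -m jog '[[[1,0,0,0.03,0],[1,0,0,0.03,0],[1,0,0,0.03,0]]]'
python3 - <<'E'
from h import *
im=robot.read_camera("scene"); a=crop("scene",proj("scene",[.605,.275,.02]),30,9,im)
b=crop("scene",proj("scene",[.456,.383,.02]),30,9,im)
cv2.imwrite("pics/s2.png",cv2.resize(np.hstack([a,b]),(800,400))[:,:,::-1])
E
```

```text
time: 12.27
tool_pos: [0.605, 0.2751, -0.0066]
tool_rot: [3.142, -0.0, -0.0]
contact_force: [0.7, 0.3, -0.5]
opening: 0.0778
grip_force: 0.0
time: 12.68
tool_pos: [0.6063, 0.2755, 0.0959]
tool_rot: [-3.14, -0.005, -0.0]
contact_force: [-0.6, -0.1, -0.6]
opening: 0.087
grip_force: 0.0
time: 13.1
tool_pos: [0.4543, 0.3832, 0.0915]
tool_rot: [3.14, 0.003, -0.0]
contact_force: [-0.1, -0.1, 0.0]
opening: 0.0921
grip_force: 0.0
time: 13.35
tool_pos: [0.4553, 0.3821, 0.061]
tool_rot: [3.138, 0.004, 0.001]
contact_force: [0.2, 0.1, 0.4]
opening: 0.0919
grip_force: 0.0
```

View pics/s2.png

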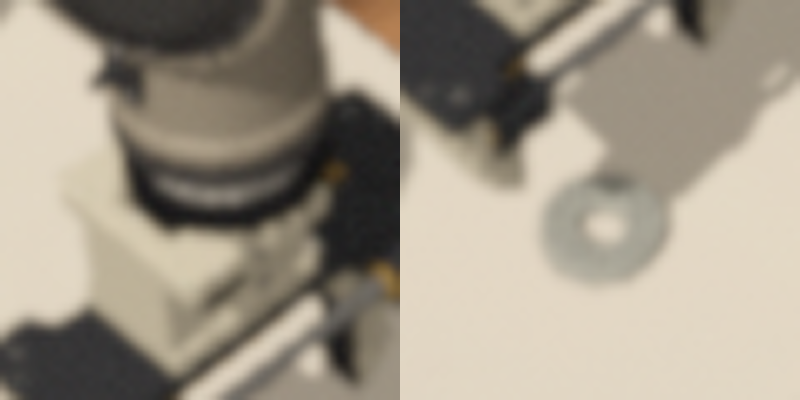

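The small disc is at crop (605,228), unmoved below the open fingers. The stand is hidden behind the wrist, so I'll check it by mask after lifting. Going down to grasp.

```bash
python3 -m jog '[[[1,0,0,0.03,0],[1,0,0,0.06,0],[1,0,0,0.08,0],[1,0,0,0.084,0],[1,0,0,0.084,0]]]'
python3 -m jog '[[[-0.4,0,0,0,0],[-0.4,0,0,0,0],[-0.4,0,0,0,0],[-0.4,0,0,0,0],[-0.4,0,0,0,0]]]' 20
python3 -m jog '[[[-0.4,0,0,0,0],[-0.4,0,0,0,0],[-0.4,0,0,0,0],[-0.4,0,0,0,0],[-0.4,0,0,0,0]]]' 20
```

```text
time: 13.82
tool_pos: [0.4574, 0.382, -0.0215]
tool_rot: [3.14, 0.002, -0.002]
contact_force: [2.2, -1.1, 0.9]
opening: 0.0916
grip_force: 0.0
time: 14.23
tool_pos: [0.4574, 0.3834, -0.0199]
tool_rot: [-3.141, -0.001, -0.0]
contact_force: [-0.1, -0.2, 0.0]
opening: 0.0629
grip_force: 0.0
time: 14.65
tool_pos: [0.4572, 0.3836, -0.0203]
tool_rot: [-3.141, -0.001, -0.0]
contact_force: [-0.3, 1.2, 3.9]
opening: 0.0507
grip_force: 20.0
```

```bash
python3 -m jog '[[[-0.4,0,0,-0.03,0],[-0.4,0,0,-0.07,0],[-0.4,0,0,-0.10,0],[-0.4,0,0,-0.10,0],[-0.4,0,0,-0.10,0]]]'
python3 - <<'E'
from h import *
for n in("top","scene"):
    im=robot.read_camera(n).astype(int); c=proj(n,[.605,.275,.02]).astype(int); h=20
    w=im[c[1]-h:c[1]+h,c[0]-h:c[0]+h]; sat=w.max(2)-w.min(2); print(n,c)
    for r in range(0,40,2): print("".join("B" if sat[r,k]>45 else ("." if w[r,k].mean()>175 else "o") for k in range(40)))
E
```

```text
time: 15.07
tool_pos: [0.4575, 0.3833, 0.0803]
tool_rot: [-3.141, -0.002, -0.0]
contact_force: [-0.7, -0.3, -2.8]
opening: 0.0507
grip_force: 20.0
top [219 183]
........................................
........................................
........................................
.................ooBBBBoooo.............
.............BBBBBBBBBBBBBBBBoooo.......
..........BBBBBooooooooooooBBBBBoooo....
........BBBBooooooooooooooooooBBBBooooo.
.......BBBooooooooooooooooooooooBBBooooo
......BBBooooooooooooooooooooooooBBooooo
.....oBBooooooooooooooooooooooooooBooooo
.....BBBoooooooooooooooooooooooooooooooo
.....BBBooooooooooooooooooooooooooBooooo
.....BBBBooooooooooooooooooooooooooBoooo
......BBBooooooooooooooooooooooooBBooooo
......oBBBBoooooooooooooooooooooBBoooooo
........BBBBooooooooooooooooooBBBooooo..
.........oBBBBBooooooooooBBBBBBBooooo...
...........oBBBBBBBBBBBBBBBBBoooooo.....
..............ooooBBBBBBooooooo.........
........................................
scene [224 224]
.....ooooooooooooooooooooooooooooooooooo
.....ooooooooooooooooooooooooooooooooooo
......oooooooooooooooooooooooooooooooooo
......oooooooooooooooooooooooooooooooooo
.......ooooooooooooooooooooooooooooooooo
.......ooooooooooooooooooooooooooooooooo
.......ooooooooooooooooooooooooooooooooo
.......oooooooooooooooooooooooooooooooo.
........oooooooooooooooooooooooooooooooo
...........ooooooooooooooooooooooooooooo
...oo.........oooooooooooooooooooooooooo
....ooo..................ooooooooooooooo
....oooooo..............oooooooooooooooo
....oooooooo.........ooooooooooooooooooo
....oooooooooooo...ooooooooooooooooooooo
..oooooooooooooooooooooooooooooooooooooB
oooooooooooooooooooooooooooooooooooooooo
oooooooooooooooooooooooooooooooooooooooo
oooooooooooooooooooooooooooo...ooooooooo
oooooooooooooooooooooooooo....oooooooooo
```

```bash
python3 -m jog '[[[-0.4,0.03,0.022,0,0],[-0.4,0.06,0.043,0,0],[-0.4,0.09,0.065,0,0],[-0.4,0.12,0.087,0,0],[-0.4,0.1475,0.1085,0,0]]]'|grep -E "pos|contact"
python3 -m jog '[[[-0.4,0,0,0.02,0],[-0.4,0,0,0.03,0],[-0.4,0,0,0.03,0],[-0.4,0,0,0.03,0]]]'
python3 -m jog '[[[-0.4,0,0,0.005,0],[-0.4,0,0,0.015,0],[-0.4,0,0,0.015,0],[-0.4,0,0,0.015,0]]]'|grep -E "pos|contact"
python3 -m jog '[[[-0.4,0,0,0.003,0],[-0.4,0,0,0.006,0],[-0.4,0,0,0.006,0],[-0.4,0,0,0.006,0]]]'|grep -E "pos|contact"
```

```text
tool_pos: [0.6045, 0.2727, 0.0763]
contact_force: [0.8, 1.1, -2.0]
time: 15.92
tool_pos: [0.6021, 0.2748, 0.0468]
tool_rot: [3.14, 0.005, 0.001]
contact_force: [0.4, 0.0, -0.9]
opening: 0.0504
grip_force: 20.0
tool_pos: [0.6036, 0.2749, 0.0336]
contact_force: [0.8, 0.6, -0.9]
tool_pos: [0.6043, 0.2745, 0.0281]
contact_force: [0.2, 0.5, -1.7]
```

```bash
python3 -m jog '[[[-0.4,0,0,0.002,0],[-0.4,0,0,0.004,0],[-0.4,0,0,0.004,0]]]'|grep -E "pos|contact"
python3 -m jog '[[[-0.4,0,0,0.002,0],[-0.4,0,0,0.004,0],[-0.4,0,0,0.004,0]]]'|grep -E "pos|contact"
python3 -m jog '[[[-0.4,0,0,0.002,0],[-0.4,0,0,0.004,0],[-0.4,0,0,0.004,0]]]'|grep -E "pos|contact|rot"
```

```text
tool_pos: [0.6045, 0.2744, 0.0238]
contact_force: [0.5, 0.8, -1.6]
tool_pos: [0.6044, 0.2745, 0.0197]
contact_force: [1.3, -0.4, -1.8]
tool_pos: [0.6043, 0.2745, 0.0157]
tool_rot: [3.141, 0.0, -0.0]
contact_force: [1.2, -0.3, -2.3]
```

```bash
python3 -m jog '[[[-0.4,0,0,0.002,0],[-0.4,0,0,0.005,0],[-0.4,0,0,0.005,0]]]'|grep -E "pos|contact"
python3 -m jog '[[[-0.4,0,0,0.002,0],[-0.4,0,0,0.004,0],[-0.4,0,0,0.004,0]]]'|grep -E "pos|contact|rot"
python3 -m jog '[[[-0.4,0,0,0.001,0],[-0.4,0,0,0.001,0],[-0.4,0,0,0.001,0]]]'|grep -E "pos|contact|rot"
```

```text
tool_pos: [0.6039, 0.2744, 0.0104]
contact_force: [-0.3, -0.8, -1.6]
tool_pos: [0.6042, 0.2745, 0.0066]
tool_rot: [3.141, 0.001, -0.0]
contact_force: [0.7, 0.1, -2.1]
tool_pos: [0.6043, 0.2745, 0.0061]
tool_rot: [3.141, 0.0, -0.0]
contact_force: [0.4, 0.2, -2.2]
```

```bash
python3 -m jog '[[[0.7,0,0,0,0],[0.7,0,0,0,0],[0.7,0,0,0,0],[0.7,0,0,0,0],[0.7,0,0,0,0]]]'|grep -E "open|contact"
python3 -m jog '[[[0.7,0,0,-0.03,0],[0.7,0,0,-0.07,0],[0.7,0,0,-0.09,0],[0.7,0,0,-0.09,0],[0.7,0,0,-0.09,0]]]'|grep -E "open|pos"
python3 -m jog '[[[0,-0.015,0.036,0,0],[0,-0.03,0.07,0,0],[0,-0.045,0.106,0,0],[0,-0.062,0.146,0,0],[0,-0.062,0.146,0,0]]]'|grep -E "open|pos"
python3 -m jog '[[[0,-0.015,0.036,0,0],[0,-0.03,0.07,0,0],[0,-0.045,0.106,0,0],[0,-0.062,0.146,0,0],[0,-0.062,0.146,0,0]]]'|grep -E "open|pos"
python3 -m jog '[[[0,-0.015,0.036,0,0],[0,-0.03,0.07,0,0],[0,-0.045,0.106,0,0],[0,-0.062,0.146,0,0],[0,-0.062,0.146,0,0]]]'|grep -E "open|pos"
python3 - <<'E'
from h import *
n="top"
im=robot.read_camera(n).astype(int); c=proj(n,[.605,.275,.03]).astype(int); h=20
w=im[c[1]-h:c[1]+h,c[0]-h:c[0]+h]; sat=w.max(2)-w.min(2); print(n,c)
for r in range(4,38,2): print("".join("B" if sat[r,k]>45 else chr(48+int(w[r,k].mean())//25) for k in range(40)))
n="scene";im=robot.read_camera(n).astype(int); c=proj(n,[.605,.275,.03]).astype(int)
w=im[c[1]-h:c[1]+h,c[0]-h:c[0]+h]; sat=w.max(2)-w.min(2); print(n,c)
for r in range(4,38,1): print("".join("B" if sat[r,k]>45 else chr(48+int(w[r,k].mean())//25) for k in range(40)))
E
```

```text
contact_force: [0.5, 0.7, -0.4]
opening: 0.0766
tool_pos: [0.6052, 0.2748, 0.0979]
opening: 0.0779
tool_pos: [0.538, 0.1233, 0.0942]
opening: 0.0492
tool_pos: [0.477, -0.022, 0.0948]
opening: 0.046
tool_pos: [0.4159, -0.1682, 0.0953]
opening: 0.0457
top [218 182]
7777777777777777777777777777777777777777
7777777777777777777767767777777777777777
7777777777777766BBBBBBBBBBBB555666777777
777777777776BBBBB444444443BBBBBB44567777
7777777776BBBB4555555555444432BBBB344567
777777776BBB455544544444444443222B234445
77777776BBB55554444444444445543222223444
7777776BBB555554555432233333444322122344
777777BBB5555544444432222344444332222344
777777BBB5555454433443233445444332222244
777777BBB4555544444333344544543322221244
7777776BBB565554554444444554443222222344
77777775BBB55555555554455544333222B22344
777777775BBB45555554444443333322BB223445
7777777776BBBB444555454444333BBBB2344567
777777777776BBBBBBB33B33BBBBBBB233456777
777777777777765BBBBBBBBBBBBB334456777777
scene [224 222]
8888888888888888888888888888888888888888
8888888888888888888888888888888888888888
8888888888888888888888888888888888888888

[... 570 characters left out ...]
888
888888887BBB666666666666566666544BB56788
888888887BBB666666666666666665554BB56788
888888887BBB666666666666666655554BBB5788
888888887BBB66666666666666655555BBBB5788
88888888BBBB66666666666666555554BBBB5788
888888887BBB5666666666666656655BBBB46788
888888887BBBB56666666666666655BBBBB56788
888888887BBBBB6666666666666554BBBBB67888
888888887BBBBBB5666666666655BBBBBB577888
8888888887BBBBBBB556666555BBBBBBB4678888
88888888876BBBBBBBBBBBBBBBBBBBBBB6788888
88888888887BBBBBBBBBBBBBBBBBBBBB67888888
888888888887BBBBBBBBBBBBBBBBBB5678888888
8888888888887BBBBBBBBBBBBBBBB56788888888
888888888888877BBBBBBBBBBBB6677888888888
888888888888888777BBBBBB6677788888888888
8888888888888888887777777888888888888888
```

```bash
python3 -m jog '[[[0.3,0,0,0,0],[0.3,0,0,0,0],[0.3,0,0,0.02,0],[0.3,0,0,0.02,0],[0.3,0,0,0.02,0]]]'|grep -E "open|pos"
python3 - <<'E'
from h import *
n="scene";im=robot.read_camera(n).astype(int);np.save("s3",im)
u=proj(n,[.4185,-.1638,.019]);m=(im.mean(2)<70).astype(np.uint8);print(u)
x,y=u.astype(int);w=im[y-14:y+14,x-16:x+16].mean(2)
for r in w: print("".join(chr(48+int(v)//25) for v in r))
E
```

```text
tool_pos: [0.418, -0.1618, 0.0756]
opening: 0.0597
[365.70258072 182.60991349]
55555555555444444444444444455555
55555555555544444444444445555555
55555555555555444444444455555555
55555555555555544444444555555555
55555555555555554444445555555555
55555555555555555445555555555555
55555555555555554445555555555556
54445555555555544334555555555566
44445555555554433223445555556677
55445555555444321112245555566778
55455555554443211111134555567888
55545555445432111111123555678888
55555444555542111111113456678888
44454445566642111111113566788888
44444555677642111111113577888888
44444556777642111111124678888888
44455667787642111111124678888888
44456778887641111111136788888888
45567788888642101111247888888888
55677888888753111111367888888888
66778888888764322223578888888888
77888888888876544445678888888888
78888888888887766667788888888888
88888888888888887778888888888888
88888888888888888888888888888888
88888888888888888888888888888888
88888888888888888888888888888888
88888888888888888888888888888888
```

```bash
python3 -m jog '[[[0.3,0.0005,0.0018,0.03,0],[0.3,0.0005,0.0018,0.06,0],[0.3,0.0005,0.0018,0.085,0],[0.3,0.0005,0.0018,0.093,0],[0.3,0.0005,0.0018,0.093,0]]]'
python3 -m jog '[[[-0.6,0,0,0,0],[-0.6,0,0,0,0],[-0.6,0,0,0,0],[-0.6,0,0,0,0],[-0.6,0,0,0,0]]]' 20
python3 -m jog '[[[-0.6,0,0,0,0],[-0.6,0,0,0,0],[-0.6,0,0,0,0],[-0.6,0,0,0,0]]]' 50
```

```text
time: 21.15
tool_pos: [0.4181, -0.1644, -0.0178]
tool_rot: [-3.14, 0.003, 0.0]
contact_force: [-0.9, -0.3, -0.4]
opening: 0.0598
grip_force: 0.0
time: 21.57
tool_pos: [0.4195, -0.1655, -0.0158]
tool_rot: [3.141, -0.002, -0.0]
contact_force: [-0.8, 1.1, 6.0]
opening: 0.034
grip_force: 20.0
time: 21.9
tool_pos: [0.4195, -0.1655, -0.0158]
tool_rot: [3.141, -0.002, -0.0]
contact_force: [-0.9, -0.3, 7.9]
opening: 0.0328
grip_force: 50.0
```

```bash
python3 -m jog '[[[-0.6,0,0,-0.03,0],[-0.6,0,0,-0.07,0],[-0.6,0,0,-0.10,0],[-0.6,0,0,-0.11,0],[-0.6,0,0,-0.11,0]]]'|grep -E "open|pos|cont"
python3 -m jog '[[[-0.6,0.015,-0.036,0,0],[-0.6,0.03,-0.07,0,0],[-0.6,0.045,-0.106,0,0],[-0.6,0.062,-0.1467,0,0],[-0.6,0.062,-0.1467,0,0]]]'|grep -E "open|pos"
python3 -m jog '[[[-0.6,0.015,-0.036,0,0],[-0.6,0.03,-0.07,0,0],[-0.6,0.045,-0.106,0,0],[-0.6,0.062,-0.1467,0,0],[-0.6,0.062,-0.1467,0,0]]]'|grep -E "open|pos"
python3 -m jog '[[[-0.6,0.015,-0.036,0,0],[-0.6,0.03,-0.07,0,0],[-0.6,0.045,-0.106,0,0],[-0.6,0.062,-0.1467,0,0],[-0.6,0.062,-0.1467,0,0]]]'|grep -E "open|pos"
python3 -m jog '[[[-0.6,0,0,0,0],[-0.6,0,0,0,0],[-0.6,0,0,0,0]]]'
```

```text
tool_pos: [0.4206, -0.1663, 0.0962]
contact_force: [0.7, -0.8, -0.4]
opening: 0.0327
tool_pos: [0.4818, -0.013, 0.0921]
opening: 0.0326
tool_pos: [0.5442, 0.1336, 0.0919]
opening: 0.0328
tool_pos: [0.6056, 0.2804, 0.0909]
opening: 0.0326
time: 23.82
tool_pos: [0.6042, 0.2733, 0.0922]
tool_rot: [3.14, 0.002, -0.001]
contact_force: [-0.5, -0.4, -1.4]
opening: 0.0328
grip_force: 50.0
```

```bash
python3 -m jog '[[[-0.6,0,0,0.02,0],[-0.6,0,0,0.04,0],[-0.6,0,0,0.044,0],[-0.6,0,0,0.044,0],[-0.6,0,0,0.044,0]]]'
python3 - <<'E'
from h import *
n="scene";im=robot.read_camera(n).astype(int);p=robot.observe()["tool_pos"];print(p)
print("cap bottom exp",proj(n,[p[0],p[1],p[2]+.0158]),"cap mid",proj(n,[p[0],p[1],p[2]+.0348]),"tip",proj(n,[.6045,.2745,.058]),"seat",proj(n,[.6045,.2745,.026]))
x,y=proj(n,[.6045,.2745,.05]).astype(int);print(x,y);w=im[y-20:y+18,x-18:x+18]
for i,r in enumerate(w): print(y-20+i,"".join("B" if v.max()-v.min()>45 else chr(48+int(v.mean())//25) for v in r))
E
```

```text
time: 24.23
tool_pos: [0.6052, 0.274, 0.0499]
tool_rot: [3.142, -0.0, -0.001]
contact_force: [0.5, 0.3, -0.5]
opening: 0.0331
grip_force: 50.0
[0.60566992 0.2744194  0.05048376]
cap bottom exp [223.97239084 213.7710934 ] cap mid [223.56486651 209.28774272] tip [224.39703983 215.92591783] seat [225.06123318 223.22342068]
224 217
197 222223455433222246775443334445667876
198 222222343322222234554333344456778876
199 222222222222222223333322234456777776
200 222211111222222222222211234456677665
201 222211111222222222111111234455566655
202 222211111222222211111111234445555555
203 222211111BB2221111111001234445555555
204 222222222BBB221111111011234445555555
205 222222322BBBB21111111001134455555555
206 2211123223BBB21111100000134455555555
207 21111222233BB21111000000134455555555
208 212222223333322211100000134555555555
209 223223333444333321000001234555555555
210 344345554444444321000001245555555555
211 444556765444444321000001345555555555
212 555677775544444421000001345555555555
213 555678876554444421000011355555555555
214 666688887765444421000012355555555555
215 666688888776554431100012355555555555
216 766688888887654431111112345555555555
217 776788888887764432222233344455555555
218 877888888887655433333333344444555556
219 888888888776665444444444444444455567
220 888888887766666544444444445554445677
221 888888887B66666554444444455654345678
222 88888887BB666666555554445566543B4678
223 8888887BBB666666566655455665544BB567
224 8888887BBB666666666665556665554BB567
225 8888887BBB666666666666666655554BBB57
226 8888887BBB66666666666666655555BBBB57
227 888888BBBB66666666666666655554BBBB57
228 8888887BBB5666666666666655655BBBB467
229 8888887BBBB66666666666666655BBBBB567
230 8888887BBBBB6666666666666554BBBBB678
231 8888887BBBBBB5666666666655BBBBBB5688
232 88888887BBBBBBB556666555BBBBBBB46788
233 888888876BBBBBBBBBBBBBBBBBBBBBB67888
234 888888887BBBBBBBBBBBBBBBBBBBBB678888
```

```bash
python3 -m jog '[[[-0.6,0,0,0.004,0],[-0.6,0,0,0.008,0],[-0.6,0,0,0.008,0],[-0.6,0,0,0.008,0]]]'|grep -E "pos|cont|rot"
python3 -m jog '[[[-0.6,0,0,0.003,0],[-0.6,0,0,0.006,0],[-0.6,0,0,0.006,0]]]'|grep -E "pos|cont|rot"
python3 -m jog '[[[-0.6,0,0,0.002,0],[-0.6,0,0,0.004,0],[-0.6,0,0,0.004,0]]]'|grep -E "pos|cont|rot"
```

```text
tool_pos: [0.6048, 0.2748, 0.0411]
tool_rot: [3.141, 0.0, -0.0]
contact_force: [0.4, 0.1, -0.5]
tool_pos: [0.6045, 0.2747, 0.0344]
tool_rot: [3.141, 0.001, -0.0]
contact_force: [-0.2, -0.4, -0.6]
tool_pos: [0.6046, 0.2747, 0.0306]
tool_rot: [3.141, 0.001, -0.0]
contact_force: [0.3, 0.9, -0.6]
```

Now press in small steps.

```bash
python3 -m jog '[[[-0.6,0,0,0.002,0],[-0.6,0,0,0.002,0],[-0.6,0,0,0.002,0]]]' 60|grep -E "pos|cont|grip"
python3 -m jog '[[[-0.6,0,0,0.002,0],[-0.6,0,0,0.002,0],[-0.6,0,0,0.002,0]]]'|grep -E "pos|cont|rot"
python3 -m jog '[[[-0.6,0,0,0.0015,0],[-0.6,0,0,0.0015,0],[-0.6,0,0,0.0015,0]]]'|grep -E "pos|cont|rot"
python3 -m jog '[[[-0.6,0,0,0.0015,0],[-0.6,0,0,0.0015,0],[-0.6,0,0,0.0015,0]]]'|grep -E "pos|cont|rot"
```

```text
tool_pos: [0.6051, 0.2748, 0.0292]
contact_force: [1.4, 0.3, -0.0]
grip_force: 60.0
tool_pos: [0.6055, 0.2748, 0.0278]
tool_rot: [-3.142, -0.001, -0.0]
contact_force: [1.4, -1.2, 3.0]
tool_pos: [0.6055, 0.2748, 0.0264]
tool_rot: [-3.141, -0.001, -0.0]
contact_force: [0.9, -2.4, 5.0]
tool_pos: [0.6051, 0.2747, 0.0238]
tool_rot: [3.141, -0.0, -0.0]
contact_force: [2.8, 0.2, -1.0]
```

```bash
python3 -m jog '[[[-0.6,0,0,0.0015,0],[-0.6,0,0,0.0015,0],[-0.6,0,0,0.0015,0]]]'|grep -E "pos|cont|rot"
python3 -m jog '[[[-0.6,0,0,0.0015,0],[-0.6,0,0,0.0015,0],[-0.6,0,0,0.0015,0]]]'|grep -E "pos|cont|rot"
python3 -m jog '[[[-0.6,0,0,0.001,0],[-0.6,0,0,0.001,0],[-0.6,0,0,0.001,0]]]'|grep -E "pos|cont|rot"
python3 -m jog '[[[-0.6,0,0,0.001,0],[-0.6,0,0,0.001,0],[-0.6,0,0,0.001,0]]]'|grep -E "pos|cont|rot"
```

```text
tool_pos: [0.6041, 0.2747, 0.0212]
tool_rot: [3.141, 0.002, -0.0]
contact_force: [2.8, -1.0, -7.6]
tool_pos: [0.6044, 0.2748, 0.0209]
tool_rot: [3.141, 0.001, -0.0]
contact_force: [0.5, -0.6, -3.8]
tool_pos: [0.6049, 0.275, 0.0205]
tool_rot: [-3.141, -0.0, -0.0]
contact_force: [0.1, -0.4, -0.7]
tool_pos: [0.6051, 0.275, 0.0197]
tool_rot: [-3.141, -0.001, -0.0]
contact_force: [0.1, -0.1, 2.1]
```

```bash
python3 -m jog '[[[-0.6,0,0,0.002,0],[-0.6,0,0,0.002,0],[-0.6,0,0,0.002,0]]]'|grep -E "pos|cont|rot"
python3 -m jog '[[[-0.6,0,0,0.002,0],[-0.6,0,0,0.002,0],[-0.6,0,0,0.002,0]]]'|grep -E "pos|cont|rot"
```

```text
tool_pos: [0.6053, 0.2751, 0.0195]
tool_rot: [-3.141, -0.002, -0.0]
contact_force: [-3.3, -1.4, 13.0]
tool_pos: [0.6054, 0.2751, 0.0193]
tool_rot: [-3.141, -0.003, 0.0]
contact_force: [-8.2, -3.7, 23.7]
```

```bash
python3 -m jog '[[[-0.6,0,0,0,0],[-0.6,0,0,0,0],[-0.6,0,0,0,0],[-0.6,0,0,0,0],[-0.6,0,0,0,0]]]'
python3 - <<'E'
from h import *
n="scene";im=robot.read_camera(n).astype(int)
x,y=proj(n,[.6045,.2745,.03]).astype(int);w=im[y-14:y+18,x-18:x+18]
for i,r in enumerate(w): print("".join("B" if v.max()-v.min()>45 else chr(48+int(v.mean())//25) for v in r))
E
```

```text
time: 28.03
tool_pos: [0.6055, 0.2751, 0.0194]
tool_rot: [-3.141, -0.003, 0.0]
contact_force: [-8.3, -2.7, 22.7]
opening: 0.0328
grip_force: 60.0
222222211222222222222211234455555555
222221111122222221111111234455555555
222221111222222211111100134455555555
222221111BBB221111111101134445555555
222222222BBBB21111111000134445555555
2222222333BBB21111110000134455555555
22211233323BBB1111100000124455555555
22111233233BBB2111000000124555555555
222222223334B32221100000124555555555
223333333444433321000000124455555555
334444554444444421100000123444555555
444556765444444431000001123444455555
555567876444444431100001233443445555
555567876444444432100001234443344556
66667887BB444444321000123455443B4567
6666677BBB444444321011234565544BB567
7766677BBB444444321123455665554BB567
8777777BBB554444333234566655554BBB57
8877887BBB66544444334566665555BBBB57
888888BBBB66655444445666655554BBBB57
8888887BBBB666554445566665655BBBB467
8888887BBBB66666544566666655BBBBB567
8888887BBBBB666665556666655BBBBBB678
8888887BBBBBB5666666666655BBBBBB5788
88888887BBBBBBB556666555BBBBBBB46788
88888887BBBBBBBBBBBBBBBBBBBBBB457888
888888887BBBBBBBBBBBBBBBBBBBB5677888
8888888887BBBBBBBBBBBBBBBBBBB6788888
88888888887BBBBBBBBBBBBBBBB567888888
8888888888877BBBBBBBBBBBB66778888888
88888888888887776BBBBB66777888888888
888888888888888877777778888888888888
```

Steady at 23 N down, with the cap on the discs. Handing in.

```bash
python3 -c "
from cell import robot
print(robot.hand_in())"
```

```text
the job is handed in; nothing more can be done
None
```

I handed the job in at about 28 s, no verdict returned: both discs are threaded on the stand, and the cap clicked and is home on them, gripped at 60 N and pressed down with about 23 N. Reported z read about 33 mm low, so I set heights by touch.

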